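Shut the vial drawers that are done with

TASK

The three drawers of the small vial chest on the bench stand open, with one vial in each. With the fingertips push the two drawers that hold the blue-capped and the red-capped vial fully home, either one first, and leave the drawer with the green-capped vial standing open just as it is. Do not touch, lift or tip the vials, and leave the other things on the bench where they are.

Things in the scene. Friction and masses are not known exactly. Their poses are not given: they have to be found in the camera images.
- chest: Low white chest, fixed to the bench, 140 deep (x) x 318 wide (y) x 78 mm high, with three drawers side by side, 104 mm from centre to centre. Origin: on the bench under the middle of its front plane (where the backs of the drawer fronts rest when shut); +x points into the chest (the way to push), +y to its left, z up. It stands turned by up to 0.2 rad
- drawer_left (a joint): how far the left (chest +y) drawer is open, in m: 0 = fully home against its stop, grows as it slides out towards the robot, starts at 0.065 to 0.095, stop at 0.10. Slides along chest x with about 2 N of friction, does not spring back
- drawer_left_tab (a point): middle of the outer face of the left (chest +y) drawer's aluminium pull tab, at z = 60 mm, the part that stands farthest out; chest x = -18 mm when shut. The tab is 44 wide, 8 high, and stands 10 mm out from the blue drawer front, which is 101 wide, 8 thick and reaches from 6 to 72 mm above the bench. Axes as the chest's
- drawer_left_floor (a point): point on the inner floor (12 mm above the bench) of the left (chest +y) drawer, 40 mm behind the back of its front, on its middle line. The inside is 88 wide and runs from 40 mm in front of to 86 mm behind this point; side walls reach 48 mm above the bench. Axes as the chest's
- drawer_middle (a joint): how far the middle drawer is open, in m: 0 = fully home against its stop, grows as it slides out towards the robot, starts at 0.065 to 0.095, stop at 0.10. Slides along chest x with about 2 N of friction, does not spring back
- drawer_middle_tab (a point): middle of the outer face of the middle drawer's aluminium pull tab, at z = 60 mm, the part that stands farthest out; chest x = -18 mm when shut. The tab is 44 wide, 8 high, and stands 10 mm out from the blue drawer front, which is 101 wide, 8 thick and reaches from 6 to 72 mm above the bench. Axes as the chest's
- drawer_middle_floor (a point): point on the inner floor (12 mm above the bench) of the middle drawer, 40 mm behind the back of its front, on its middle line. The inside is 88 wide and runs from 40 mm in front of to 86 mm behind this point; side walls reach 48 mm above the bench. Axes as the chest's
- drawer_right (a joint): how far the right (chest -y) drawer is open, in m: 0 = fully home against its stop, grows as it slides out towards the robot, starts at 0.065 to 0.095, stop at 0.10. Slides along chest x with about 2 N of friction, does not spring back
- drawer_right_tab (a point): middle of the outer face of the right (chest -y) drawer's aluminium pull tab, at z = 60 mm, the part that stands farthest out; chest x = -18 mm when shut. The tab is 44 wide, 8 high, and stands 10 mm out from the blue drawer front, which is 101 wide, 8 thick and reaches from 6 to 72 mm above the bench. Axes as the chest's
- drawer_right_floor (a point): point on the inner floor (12 mm above the bench) of the right (chest -y) drawer, 40 mm behind the back of its front, on its middle line. The inside is 88 wide and runs from 40 mm in front of to 86 mm behind this point; side walls reach 48 mm above the bench. Axes as the chest's
- vial_saline: blue-capped clear vial, 24 mm diameter x 53 mm high (the coloured cap top sits in a white collar), loose, standing upright in one of the drawers (which one varies) its centre 26 to 66 mm behind the outer face of the drawer's front and within 15 mm of the drawer's middle line; origin at the centre of its underside
- vial_local: red-capped vial, 18 mm diameter x 39 mm high (the coloured cap top sits in a white collar), loose, standing upright in one of the drawers (which one varies) its centre 26 to 66 mm behind the outer face of the drawer's front and within 15 mm of the drawer's middle line; origin at the centre of its underside
- vial_gel: green-capped vial with brown contents, 21 mm diameter x 45 mm high (the coloured cap top sits in a white collar), loose, standing upright in one of the drawers (which one varies) its centre 26 to 66 mm behind the outer face of the drawer's front and within 15 mm of the drawer's middle line; origin at the centre of its underside
- cement_bottle: white dropper bottle with red band and blue nozzle cap, 34 mm diameter x 83 mm high, loose to the right of the chest; origin at the centre of its underside; a bystander
- beaker: small glass beaker, 43 mm diameter x 52 mm high, loose to the right of the chest, behind the dropper bottle; origin at the centre of its underside; a bystander
- tape_roll: white tape roll lying flat, 47 mm diameter x 25 mm high, loose to the left of the chest; origin at the centre of its underside; a bystander

How it is judged:
At the end, for the whole second after the job is handed in: Blue- and red-capped vials' drawers within 3 mm of home; the green-capped vial's drawer within 6 mm of where it stood; all vials at rest in their drawers, upright within 0.2 rad; bottle, beaker and tape roll within 20 mm of where they were ((((y of vial_gel in the frame of drawer_left_floor between -0.037 and 0.037 m and x of vial_gel in the frame of drawer_left_floor between -0.04 and 0.086 m) and distance of drawer_left_tab from where it was at the start of the episode below 0.006 m and value of joint each of drawer_middle, drawer_right below 0.003 m and ((y of vial_saline in the frame of drawer_middle_floor between -0.037 and 0.037 m and x of vial_saline in the frame of drawer_middle_floor between -0.04 and 0.086 m) or (y of vial_saline in the frame of drawer_right_floor between -0.037 and 0.037 m and x of vial_saline in the frame of drawer_right_floor between -0.04 and 0.086 m)) and ((y of vial_local in the frame of drawer_middle_floor between -0.037 and 0.037 m and x of vial_local in the frame of drawer_middle_floor between -0.04 and 0.086 m) or (y of vial_local in the frame of drawer_right_floor between -0.037 and 0.037 m and x of vial_local in the frame of drawer_right_floor between -0.04 and 0.086 m))) or ((y of vial_gel in the frame of drawer_middle_floor between -0.037 and 0.037 m and x of vial_gel in the frame of drawer_middle_floor between -0.04 and 0.086 m) and distance of drawer_middle_tab from where it was at the start of the episode below 0.006 m and value of joint each of drawer_left, drawer_right below 0.003 m and ((y of vial_saline in the frame of drawer_left_floor between -0.037 and 0.037 m and x of vial_saline in the frame of drawer_left_floor between -0.04 and 0.086 m) or (y of vial_saline in the frame of drawer_right_floor between -0.037 and 0.037 m and x of vial_saline in the frame of drawer_right_floor between -0.04 and 0.086 m)) and ((y of vial_local in the frame of drawer_left_floor between -0.037 and 0.037 m and x of vial_local in the frame of drawer_left_floor between -0.04 and 0.086 m) or (y of vial_local in the frame of drawer_right_floor between -0.037 and 0.037 m and x of vial_local in the frame of drawer_right_floor between -0.04 and 0.086 m))) or ((y of vial_gel in the frame of drawer_right_floor between -0.037 and 0.037 m and x of vial_gel in the frame of drawer_right_floor between -0.04 and 0.086 m) and distance of drawer_right_tab from where it was at the start of the episode below 0.006 m and value of joint each of drawer_left, drawer_middle below 0.003 m and ((y of vial_saline in the frame of drawer_left_floor between -0.037 and 0.037 m and x of vial_saline in the frame of drawer_left_floor between -0.04 and 0.086 m) or (y of vial_saline in the frame of drawer_middle_floor between -0.037 and 0.037 m and x of vial_saline in the frame of drawer_middle_floor between -0.04 and 0.086 m)) and ((y of vial_local in the frame of drawer_left_floor between -0.037 and 0.037 m and x of vial_local in the frame of drawer_left_floor between -0.04 and 0.086 m) or (y of vial_local in the frame of drawer_middle_floor between -0.037 and 0.037 m and x of vial_local in the frame of drawer_middle_floor between -0.04 and 0.086 m)))) and angle between each of vial_saline, vial_local, vial_gel's own z axis and vertical below 0.2 rad and linear speed of each of vial_saline, vial_local, vial_gel below 0.02 m/s and distance of each of cement_bottle, beaker, tape_roll from where it was at the start of the episode below 0.02 m); the robot touches nothing.
It fails at once if the drawer with the green-capped vial is moved (more than 8 mm) (((y of vial_gel in the frame of drawer_left_floor between -0.037 and 0.037 m and x of vial_gel in the frame of drawer_left_floor between -0.04 and 0.086 m) and distance of drawer_left_tab from where it was at the start of the episode above 0.008 m) or ((y of vial_gel in the frame of drawer_middle_floor between -0.037 and 0.037 m and x of vial_gel in the frame of drawer_middle_floor between -0.04 and 0.086 m) and distance of drawer_middle_tab from where it was at the start of the episode above 0.008 m) or ((y of vial_gel in the frame of drawer_right_floor between -0.037 and 0.037 m and x of vial_gel in the frame of drawer_right_floor between -0.04 and 0.086 m) and distance of drawer_right_tab from where it was at the start of the episode above 0.008 m)).
It fails at once if a vial is touched by the robot (contact force between any of the arm, the fingers and vial_saline above 0.5 N or contact force between any of the arm, the fingers and vial_local above 0.5 N or contact force between any of the arm, the fingers and vial_gel above 0.5 N).
It fails at once if a vial is lifted or tipped (height (world z) of any of vial_saline, vial_local, vial_gel above 0.03 m or angle between any of vial_saline, vial_local, vial_gel's own z axis and vertical above 0.4 rad).
It fails at once if the bottle, beaker or tape roll is moved (distance of any of cement_bottle, beaker, tape_roll from where it was at the start of the episode above 0.02 m).
It also fails if it takes over 53 s, if anything falls off the work surface, if the arm or the gripper's body presses on something with over 40 N, if the wrist force passes 120 N, or if a joint passes its speed limit or range.

ROBOT

A 6-joint arm with a two-finger parallel gripper is mounted at the origin on a cart in front of the work surface, level with it; the furniture and walls round the work are solid. World frame = base frame: x ahead of the robot, y to its left, z up, the work surface at z = 0. Lengths are in m, angles in rad, forces in N, time in s.
With the tool pointing down it reaches from about 0.25 to 0.775 m from the base axis. Payload 8.9 kg.
Tool frame: the origin (TCP) lies midway between the tips of the shut fingers; the grasp point (between the pads) lies 19 mm behind it (arm.grasp_offset is the distance from the TCP to the grasp point, in m); z points along the fingers, y is the line along which they close (so a half turn about z gives the same grasp; the last joint's range is limited). The gripper opens to 85 mm and grips with 20 to 120 N. Pads are 22 mm wide; open, the fingers measure 114 mm over their backs; the gripper's body (76 mm by 85 mm) begins 54 mm behind the grasp point. The pads swing forward as they close: fully open they stand 13 mm farther back than shut.
Start: joints at [-1.471, 0.291, -0.153, 1.127, 0, 1.431], TCP at [0.124, -0.51, 0.206] pointing down, gripper open.
Joint ranges: [-2.52, 2.52], [-0.91, 1.74], [-1.3, 1.37], [-1.96, 2.02], [-1.52, 1.47], [-3.14, 3.14]. Speed limits (rad/s): [2.22, 2.22, 2.79, 3.14, 3.14, 3.14].

INTERFACE

Orientations are given as a unit quaternion [x, y, z, w].
In Python, from workcell import arm, viewer gives the robot as it stands.
- The arm moves only by the tool move_arm, never from a script. Its argument "series" is a list of rows, each an object with "hand": the gripper command: -1 is shut, 1 is fully open, values between are in proportion; "offset": the shift along the tool's x, y, z in m, a list of three; "twist": the turn, a rotation vector about the tool's x, y, z in rad, a list of three. In form: [{"hand": hand, "offset": [tx, ty, tz], "twist": [rx, ry, rz]}, ...]. A call has exactly 5 rows; each row shifts and turns the commanded pose from where the row before left it, along the tool's axes as they then stand; what a row does not reach is not made up. A row lasts 1/8 s, in which the tool goes at most 62.5 mm and 10.7 degrees, less where a joint would pass 70% of its speed; a pose out of reach is approached as far as the arm can. A call with a gripper value outside its range is refused whole. The fingers move at their own pace and stop on an object; "force" is the grip in N (left out, the last holds). Time passes only in rows, so rows that do not move let the fingers close, or fill a call up. It gives the time, the measured TCP pose, the force, the opening and the grip force at its end, in the units of the state.
- arm.read_state(): the state, without advancing time (a new reading comes with each control period).
- viewer.camera(name): name is "scene" or "top" or "wrist"; returns a dict with "img" (480x640x3 uint8, red, green, blue), "K" (3x3 intrinsics, pixels), "k1" (the pictures are not rectified: a ray, as slopes to the right and down, at radius r is drawn at 1 + k1 r^2 times it, then the intrinsics apply), "view" (4x4, takes a point from world to camera coordinates); the wrist camera has in their place "tool_from_camera" (4x4, takes a point from camera to tool coordinates, whose origin is the TCP and whose axes are the flange's). Camera axes: x right, y up, looking along -z (the intrinsics and any distortion apply to the point x, -y, -z); pixel columns grow to the right and rows downward; lengths in m; the calibration is good to about 2 mm. A picture is of the moment at which its call begins: read the wrist's pose just before it. There is no depth.
- arm.close_job(): hands the job in; it is judged then, once.
The state is a dict: "time": time; "q": joint angles; "qd": joint speeds; "tau": joint torques, N m; "eef_pos": TCP position; "tcp_rot": TCP orientation; "force": force on the tool from outside, world axes, zero at the start; "moment": the same for the moment, N m; "width": finger opening in m; "grip_force": force on a finger pad.
Only numpy, scipy, OpenCV 4.12 (cv2) and the standard library are available. Lean on these libraries where they do the work, as an engineer would, in place of code of your own. Each camera call takes 0.05 s, during which the arm holds its last target. There are 200 camera calls.

## Working session

There is one attempt and no reset: what is moved stays moved. The work goes in short steps, Python scripts to look and compute and a tool call to move; the robot and the scene stay as the last step left them, time stands still between calls to the robot, and variables do not carry over. Pictures are saved under pics/ and viewed, at most 10 in all, crops included, and the job is handed in when it is done.

Besides the shell and the picture viewer there is one more tool, called as name(argument=value, ...), one argument or row to a line, values as JSON. move_arm: Moves the arm, as the interface text tells. Its arguments: {"type":"object","properties":{"series":{"type":"array"},"force":{"type":"number"}},"required":["series"]}

```bash
ls; mkdir -p pics; python3 - <<'E'
from workcell import arm, viewer
import cv2,pickle
d={}
for n in ("scene","top"):
    c=viewer.camera(n); d[n]=c
    cv2.imwrite(f"pics/{n}0.png",c["img"][:,:,::-1]); print(n,c["K"].tolist(),c["k1"],c["view"].tolist())
pickle.dump(d,open("cams0.pkl","wb"))
s=arm.read_state(); print(s["time"],s["eef_pos"],s["tcp_rot"],s["width"])
E
```

```text
pics
scene [[590.9762088451923, 0.0, 314.253846872208], [0.0, 590.9762088451923, 237.28423828495596], [0.0, 0.0, 1.0]] 0.04055341356939931 [[0.8094892593365272, -0.5871280914314694, 0.002782673326303486, -0.5025236081571112], [0.43026643049356167, 0.5964313342004778, 0.677599042483213, -0.31364219228850554], [-0.39949710613361133, -0.5473118561075377, 0.7354262671097573, -0.99427952005468], [0.0, 0.0, 0.0, 1.0]]
top [[504.70725907228325, 0.0, 319.3019000313282], [0.0, 504.70725907228325, 234.41903761418334], [0.0, 0.0, 1.0]] -0.06386686947284727 [[-0.011050970079894583, -0.9998911088475603, 0.009779903265829582, -0.0010467650806717445], [0.9887059686071009, -0.009464418791419451, 0.14956915597018958, -0.6078913034361212], [-0.14946030811217925, 0.011322332998827444, 0.9887028982836429, -0.8897682209581697], [0.0, 0.0, 0.0, 1.0]]
0.1 [ 0.12415024 -0.50966552  0.20558958] [ 9.92879474e-01  1.19121708e-01  1.97282386e-05 -6.07476658e-04] 0.0854125601752206
```

View pics/top0.png

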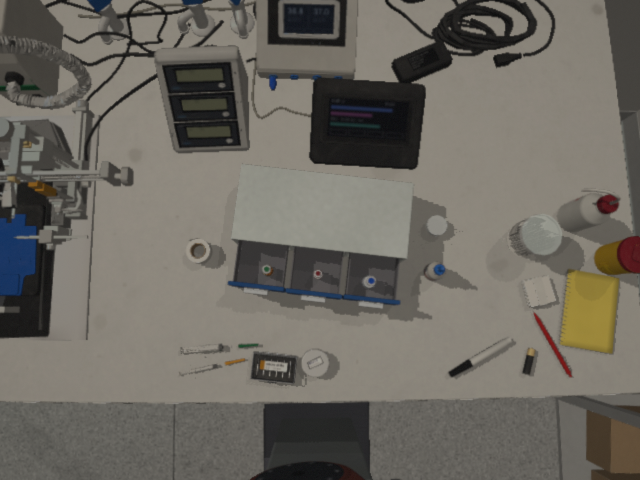

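View pics/scene0.png

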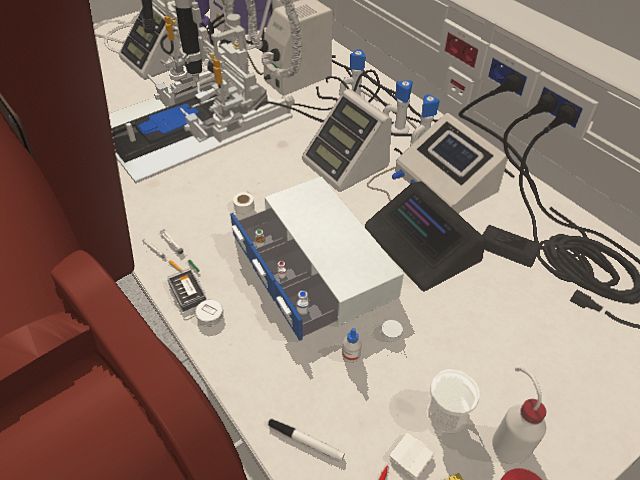

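The top view shows the green cap in the left drawer at (267,269), the red in the middle at (318,273) and the blue in the right at (370,281). The middle and right drawers are therefore the ones to shut. The tabs are the pale strips near (256,291), (313,299) and (369,301).

```bash
cat > h.py <<'E'
import numpy as np,cv2
def ray(c,uv):
    K=c["K"];p=(np.array(uv,float)-[K[0][2],K[1][2]])/[K[0][0],K[1][1]]
    q=p.copy()
    for _ in range(20): q=p/(1+c["k1"]*(q@q))
    V=np.array(c["view"]);R=V[:3,:3]
    return -R.T@V[:3,3], R.T@np.array([q[0],-q[1],-1.])
def plane(c,uv,z):
    o,d=ray(c,uv);return o+d*(z-o[2])/d[2]
def proj(c,P):
    V=np.array(c["view"]);x=V[:3,:3]@np.array(P)+V[:3,3];s=np.array([x[0],-x[1]])/-x[2]
    s*=1+c["k1"]*(s@s);K=c["K"];return s*[K[0][0],K[1][1]]+[K[0][2],K[1][2]]
E
python3 - <<'E'
import pickle;from h import *
c=pickle.load(open("cams0.pkl","rb"))["top"];im=c["img"]
hsv=cv2.cvtColor(im,cv2.COLOR_RGB2HSV)
H,S,Vv=[hsv[...,i].astype(int) for i in range(3)]
print(im[210,320],im[299,313],im[282,270],im[150,280],im[291,256])
# chest top: greenish-white vs bench
m=((im[...,1].astype(int)-im[...,0]>=0)&(Vv>150)).astype(np.uint8)*255
m[:150]=0;m[320:]=0;m[:,:200]=0;m[:,440:]=0
m=cv2.morphologyEx(m,cv2.MORPH_OPEN,np.ones((3,3)))
n,l,st,ce=cv2.connectedComponentsWithStats(m)
for i in range(1,n):
    if st[i][4]>15:print(i,st[i],ce[i].round(1))
i=1+np.argmax(st[1:,4]);ct=max(cv2.findContours((l==i).astype(np.uint8),0,2)[0],key=cv2.contourArea)
ap=cv2.approxPolyDP(ct,6,True)[:,0]
for p in ap: print(p,plane(c,p,.078).round(4))
b=((H>100)&(H<125)&(S>120)).astype(np.uint8)*255
n,l,st,ce=cv2.connectedComponentsWithStats(b)
for i in range(1,n):
    if st[i][4]>10 and 220<ce[i][0]<450 and ce[i][1]>240:print('blue',st[i],ce[i].round(1),plane(c,ce[i],.072).round(4))
cr=cv2.resize(im[225:315,220:450],None,fx=3.4,fy=3.4,interpolation=cv2.INTER_CUBIC)
cv2.imwrite("pics/crop0.png",cr[:,:,::-1])
E
```

```text
[148 147 138] [148 146 141] [83 79 79] [141 134 125] [145 143 138]Traceback (most recent call last):
  File "<stdin>", line 13, in <module>
    return _wrapfunc(a, 'argmax', axis=axis, out=out, **kwds)
    return bound(*args, **kwds)
ValueError: attempt to get argmax of an empty sequence
```

```bash
cat > m.py <<'E'
import pickle;from h import *
c=pickle.load(open("cams0.pkl","rb"))["top"];im=c["img"]
hsv=cv2.cvtColor(im,cv2.COLOR_RGB2HSV)
H,S,Vv=[hsv[...,i].astype(int) for i in range(3)]
g=cv2.GaussianBlur(im,(3,3),0).astype(int)
m=((g[...,0]-g[...,1]<=4)&(g.max(2)>125)&(S<60)).astype(np.uint8)*255
m[:150]=0;m[320:]=0;m[:,:215]=0;m[:,440:]=0
m[:262]=cv2.morphologyEx(m,cv2.MORPH_OPEN,np.ones((3,3)))[:262]
n,l,st,ce=cv2.connectedComponentsWithStats(m)
for i in range(1,n):
    if st[i][4]>15:print(i,st[i],ce[i].round(1),plane(c,ce[i],.064).round(4))
i=1+np.argmax(st[1:,4]);ct=max(cv2.findContours((l==i).astype(np.uint8),0,2)[0],key=cv2.contourArea)
ap=cv2.approxPolyDP(ct,6,True)[:,0]
for p in ap: print(p,plane(c,p,.078).round(4))
b=((H>100)&(H<125)&(S>120)).astype(np.uint8)*255
n,l,st,ce=cv2.connectedComponentsWithStats(b)
for i in range(1,n):
    if st[i][4]>10 and 220<ce[i][0]<450 and ce[i][1]>240:print('blue',st[i],ce[i].round(1),plane(c,ce[i],.072).round(4))
cr=cv2.resize(im[225:315,220:450],None,fx=3.4,fy=3.4,interpolation=cv2.INTER_CUBIC)
cv2.imwrite("pics/crop0.png",cr[:,:,::-1])
E
python3 m.py
```

```text
1 [  230   164   185    94 13334] [322.5 209.9] [ 0.6504 -0.0135  0.064 ]
2 [428 216  12  18 190] [434.1 224.5] [ 0.6215 -0.2177  0.064 ]
14 [242 289  25   6  90] [253.4 291.4] [0.5032 0.1118 0.064 ]
19 [434 292   4  10  17] [435.7 296.1] [ 0.4911 -0.2149  0.064 ]
22 [302 296  23   6  78] [312.7 298.6] [0.4895 0.0059 0.064 ]
28 [359 302  24   6  80] [370.1 304.5] [ 0.4778 -0.0964  0.064 ]
[241 164] [0.7347 0.1349 0.078 ]
[230 237] [0.5998 0.1528 0.078 ]
[406 257] [ 0.5608 -0.1611  0.078 ]
[414 183] [ 0.6963 -0.1809  0.078 ]
blue [434 265  11  10  82] [439.1 269.3] [ 0.5385 -0.2212  0.072 ]
blue [369 278   5   5  21] [370.9 280.2] [ 0.5206 -0.0979  0.072 ]
blue [229 281 171  23 643] [313.4 292.6] [0.4997 0.0045 0.072 ]
```

View pics/crop0.png

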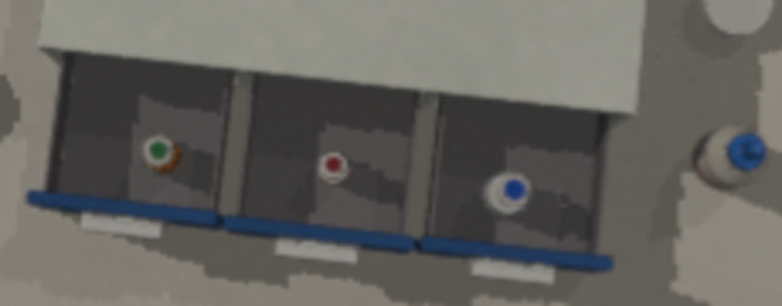

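Reading the views: the chest's front edge has its middle at about (0.580, -0.004) and its yaw is about -0.123. The front edge measures 316 mm against 318 given. The tabs lie at chest y = +105, -1 and -104 mm, and all three drawers are open about 77 mm. I'll turn the tool to the chest's yaw, shut the fingers and travel high.

move_arm(
  series=[
    {"hand": -1, "offset": [0, 0, 0], "twist": [0, 0, 0.12]},
    {"hand": -1, "offset": [0, 0, 0], "twist": [0, 0, 0.12]},
    {"hand": -1, "offset": [0, 0, 0], "twist": [0, 0, 0.122]},
    {"hand": -1, "offset": [0.026, -0.05, 0], "twist": [0, 0, 0]},
    {"hand": -1, "offset": [0.026, -0.05, 0], "twist": [0, 0, 0]},
  ],
)

```text
time: 0.72
eef_pos: [0.1884, -0.416, 0.2056]
tcp_rot: [0.998, -0.062, -0.0, -0.0]
force: [0.4, -0.7, 1.1]
width: 0.0003
grip_force: 0.0
```

move_arm(
  series=[
    {"hand": -1, "offset": [0.026, -0.05, 0], "twist": [0, 0, 0]},
    {"hand": -1, "offset": [0.026, -0.05, 0], "twist": [0, 0, 0]},
    {"hand": -1, "offset": [0.026, -0.05, 0], "twist": [0, 0, 0]},
    {"hand": -1, "offset": [0.026, -0.05, 0], "twist": [0, 0, 0]},
    {"hand": -1, "offset": [0.026, -0.05, 0], "twist": [0, 0, 0]},
  ],
)

```text
time: 1.35
eef_pos: [0.3485, -0.1835, 0.2061]
tcp_rot: [0.998, -0.062, 0.0, 0.0]
force: [1.2, -0.5, -0.6]
width: 0.0001
grip_force: 0.0
```

```bash
cat > st.py <<'E'
from workcell import arm
from h import *
from scipy.spatial.transform import Rotation as Ro
s=arm.read_state();p=np.array(s["eef_pos"]);x=Ro.from_quat(s["tcp_rot"]).as_matrix()
o=np.array([.580,-.004]);ex=np.array([.9924,-.1227]);ey=np.array([.1227,.9924]);d=p[:2]-o
print("t",s["time"],"world",p.round(4),"yaw",round(np.arctan2(x[1,0],x[0,0]),4),"toolz",x[:,2].round(3))
print("chest x,y",(d@ex).round(4),(d@ey).round(4),"force",np.round(s["force"],1),"w",s["width"])
E
python3 st.py
```

```text
t 1.35 world [ 0.3485 -0.1835  0.2061] yaw -0.1235 toolz [ 0. -0. -1.]
chest x,y -0.2077 -0.2065 force [ 1.2 -0.5 -0.6] w 6.509126159362562e-05
```

move_arm(
  series=[
    {"hand": -1, "offset": [0.023, -0.05, 0], "twist": [0, 0, 0]},
    {"hand": -1, "offset": [0.023, -0.05, 0], "twist": [0, 0, 0]},
    {"hand": -1, "offset": [0.02, 0, 0.04], "twist": [0, 0, 0]},
    {"hand": -1, "offset": [0, 0, 0.05], "twist": [0, 0, 0]},
    {"hand": -1, "offset": [0, 0, 0.04], "twist": [0, 0, 0]},
  ],
)

```text
time: 1.98
eef_pos: [0.4251, -0.0934, 0.0743]
tcp_rot: [0.998, -0.061, -0.001, -0.0]
force: [0.1, 0.4, 0.0]
width: 0.0001
grip_force: 0.0
```

move_arm(
  series=[
    {"hand": -1, "offset": [0, -0.002, 0.035], "twist": [0, 0, 0]},
    {"hand": -1, "offset": [0, 0, 0], "twist": [0, 0, 0]},
    {"hand": -1, "offset": [0, 0, 0], "twist": [0, 0, 0]},
    {"hand": -1, "offset": [0, 0, 0], "twist": [0, 0, 0]},
    {"hand": -1, "offset": [0, 0, 0], "twist": [0, 0, 0]},
  ],
)

```text
time: 2.6
eef_pos: [0.4266, -0.0924, 0.0421]
tcp_rot: [0.998, -0.062, 0.001, 0.0]
force: [-0.1, -0.8, -0.8]
width: 0.0001
grip_force: 0.0
```

```bash
python3 st.py; python3 - <<'E'
from workcell import viewer
import cv2
a=viewer.camera("top")["img"][220:340,220:450];b=viewer.camera("scene")["img"][170:370,190:440]
z=cv2.resize(a,None,fx=2.6,fy=2.6);y=cv2.resize(b,(z.shape[1]//2+60,287))
import numpy as np
o=np.zeros((600,z.shape[1],3),np.uint8);o[:z.shape[0]]=z;o[312:599,:y.shape[1]]=y[:287]
cv2.imwrite("pics/pre1.png",o[:,:,::-1])
E
```

```text
t 2.6 world [ 0.4266 -0.0924  0.0421] yaw -0.1232 toolz [ 0.002 -0.001 -1.   ]
chest x,y -0.1414 -0.1065 force [-0.1 -0.8 -0.8] w 0.00012194034269214444
```

View pics/pre1.png

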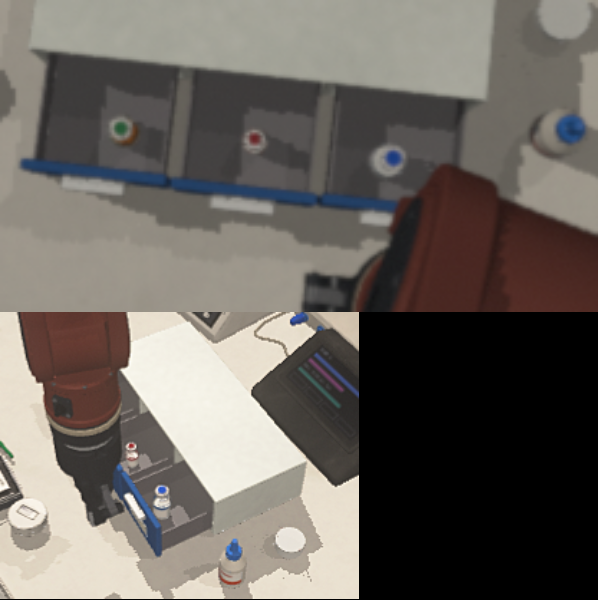

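The fingers stand in front of the right drawer, with the vials upright. I'll push along tool x.

move_arm(
  series=[
    {"hand": -1, "offset": [0.008, 0, 0], "twist": [0, 0, 0]},
    {"hand": -1, "offset": [0.008, 0, 0], "twist": [0, 0, 0]},
    {"hand": -1, "offset": [0.006, 0, 0], "twist": [0, 0, 0]},
    {"hand": -1, "offset": [0.005, 0, 0], "twist": [0, 0, 0]},
    {"hand": -1, "offset": [0.004, 0, 0], "twist": [0, 0, 0]},
  ],
)

```text
time: 3.32
eef_pos: [0.4569, -0.0958, 0.041]
tcp_rot: [0.998, -0.062, -0.0, -0.0]
force: [0.8, -0.1, -0.9]
width: 0.0002
grip_force: 0.0
```

move_arm(
  series=[
    {"hand": -1, "offset": [0.004, 0, 0], "twist": [0, 0, 0]},
    {"hand": -1, "offset": [0.004, 0, 0], "twist": [0, 0, 0]},
    {"hand": -1, "offset": [0.005, 0, 0], "twist": [0, 0, 0]},
    {"hand": -1, "offset": [0.005, 0, 0], "twist": [0, 0, 0]},
    {"hand": -1, "offset": [0.006, 0, 0], "twist": [0, 0, 0]},
  ],
)

```text
time: 3.95
eef_pos: [0.4802, -0.0987, 0.041]
tcp_rot: [0.998, -0.062, -0.0, -0.0]
force: [-2.5, 0.5, 1.7]
width: 0.0002
grip_force: 1.1
```

```bash
python3 st.py
```

```text
t 3.95 world [ 0.4802 -0.0987  0.041 ] yaw -0.1232 toolz [-0.001  0.    -1.   ]
chest x,y -0.0874 -0.1062 force [-2.5  0.5  1.7] w 0.00016599942695508685
```

Contact at about 2.5 N, which matches drawer friction.

move_arm(
  series=[
    {"hand": -1, "offset": [0.006, 0, 0], "twist": [0, 0, 0]},
    {"hand": -1, "offset": [0.006, 0, 0], "twist": [0, 0, 0]},
    {"hand": -1, "offset": [0.006, 0, 0], "twist": [0, 0, 0]},
    {"hand": -1, "offset": [0.006, 0, 0], "twist": [0, 0, 0]},
    {"hand": -1, "offset": [0.006, 0, 0], "twist": [0, 0, 0]},
  ],
)

```text
time: 4.58
eef_pos: [0.5105, -0.1025, 0.041]
tcp_rot: [0.998, -0.062, -0.0, -0.0]
force: [-2.2, 0.1, 0.0]
width: 0.0001
grip_force: 1.1
```

move_arm(
  series=[
    {"hand": -1, "offset": [0.005, 0, 0], "twist": [0, 0, 0]},
    {"hand": -1, "offset": [0.004, 0, 0], "twist": [0, 0, 0]},
    {"hand": -1, "offset": [0.003, 0, 0], "twist": [0, 0, 0]},
    {"hand": -1, "offset": [0.003, 0, 0], "twist": [0, 0, 0]},
    {"hand": -1, "offset": [0.003, 0, 0], "twist": [0, 0, 0]},
  ],
)

```text
time: 5.2
eef_pos: [0.5282, -0.1047, 0.0411]
tcp_rot: [0.998, -0.062, -0.0, -0.0]
force: [-2.2, -0.4, -1.6]
width: 0.0002
grip_force: 1.1
```

```bash
python3 st.py
```

```text
t 5.2 world [ 0.5282 -0.1047  0.0411] yaw -0.1232 toolz [-0.  0. -1.]
chest x,y -0.0391 -0.1063 force [-2.2 -0.4 -1.6] w 0.0002186743763177575
```

Ten millimetres are left by estimate. I'll go slowly until the force rises.

move_arm(
  series=[
    {"hand": -1, "offset": [0.002, 0, 0], "twist": [0, 0, 0]},
    {"hand": -1, "offset": [0.002, 0, 0], "twist": [0, 0, 0]},
    {"hand": -1, "offset": [0.002, 0, 0], "twist": [0, 0, 0]},
    {"hand": -1, "offset": [0.001, 0, 0], "twist": [0, 0, 0]},
    {"hand": -1, "offset": [0.001, 0, 0], "twist": [0, 0, 0]},
  ],
)

```text
time: 5.82
eef_pos: [0.536, -0.1056, 0.0411]
tcp_rot: [0.998, -0.062, -0.0, -0.0]
force: [-2.2, -0.6, -1.4]
width: 0.0001
grip_force: 1.0
```

move_arm(
  series=[
    {"hand": -1, "offset": [0.001, 0, 0], "twist": [0, 0, 0]},
    {"hand": -1, "offset": [0.001, 0, 0], "twist": [0, 0, 0]},
    {"hand": -1, "offset": [0.001, 0, 0], "twist": [0, 0, 0]},
    {"hand": -1, "offset": [0, 0, 0], "twist": [0, 0, 0]},
    {"hand": -1, "offset": [0, 0, 0], "twist": [0, 0, 0]},
  ],
)

```text
time: 6.45
eef_pos: [0.5392, -0.106, 0.0412]
tcp_rot: [0.998, -0.062, 0.0, -0.0]
force: [-0.6, 0.1, -0.7]
width: 0.0003
grip_force: 0.6
```

move_arm(
  series=[
    {"hand": -1, "offset": [0.001, 0, 0], "twist": [0, 0, 0]},
    {"hand": -1, "offset": [0.001, 0, 0], "twist": [0, 0, 0]},
    {"hand": -1, "offset": [0.001, 0, 0], "twist": [0, 0, 0]},
    {"hand": -1, "offset": [0, 0, 0], "twist": [0, 0, 0]},
    {"hand": -1, "offset": [0, 0, 0], "twist": [0, 0, 0]},
  ],
)

```text
time: 7.08
eef_pos: [0.5422, -0.1064, 0.0412]
tcp_rot: [0.998, -0.062, 0.0, -0.0]
force: [-1.0, -0.3, 0.4]
width: -0.0004
grip_force: 0.4
```

move_arm(
  series=[
    {"hand": -1, "offset": [0.001, 0, 0], "twist": [0, 0, 0]},
    {"hand": -1, "offset": [0.001, 0, 0], "twist": [0, 0, 0]},
    {"hand": -1, "offset": [0.001, 0, 0], "twist": [0, 0, 0]},
    {"hand": -1, "offset": [0.001, 0, 0], "twist": [0, 0, 0]},
    {"hand": -1, "offset": [0.001, 0, 0], "twist": [0, 0, 0]},
  ],
)

```text
time: 7.7
eef_pos: [0.5467, -0.107, 0.0411]
tcp_rot: [0.998, -0.062, -0.0, -0.0]
force: [-5.0, -0.2, 3.0]
width: 0.0002
grip_force: 2.4
```

move_arm(
  series=[
    {"hand": -1, "offset": [0.001, 0, 0], "twist": [0, 0, 0]},
    {"hand": -1, "offset": [0.001, 0, 0], "twist": [0, 0, 0]},
    {"hand": -1, "offset": [0, 0, 0], "twist": [0, 0, 0]},
    {"hand": -1, "offset": [0, 0, 0], "twist": [0, 0, 0]},
    {"hand": -1, "offset": [0, 0, 0], "twist": [0, 0, 0]},
  ],
)

```text
time: 8.32
eef_pos: [0.5468, -0.1069, 0.0408]
tcp_rot: [0.998, -0.062, -0.002, -0.0]
force: [-9.5, 1.7, 6.7]
width: -0.0003
grip_force: 4.9
```

The tool stands still and the force is up to 9.5 N, so the right drawer is against its stop. I'll back straight off, then look.

move_arm(
  series=[
    {"hand": -1, "offset": [-0.01, 0, 0], "twist": [0, 0, 0]},
    {"hand": -1, "offset": [-0.03, 0, 0], "twist": [0, 0, 0]},
    {"hand": -1, "offset": [-0.03, 0, 0], "twist": [0, 0, 0]},
    {"hand": -1, "offset": [-0.03, 0, 0], "twist": [0, 0, 0]},
    {"hand": -1, "offset": [-0.025, 0, 0], "twist": [0, 0, 0]},
  ],
)

```text
time: 8.95
eef_pos: [0.4242, -0.0918, 0.0413]
tcp_rot: [0.998, -0.062, 0.001, 0.0]
force: [0.2, 0.0, 0.8]
width: -0.0
grip_force: 0.0
```

```bash
python3 st.py; cat > pic.py <<'E'
from workcell import viewer
import cv2,sys
import numpy as np
a=viewer.camera("top")["img"][220:340,220:450];b=viewer.camera("scene")["img"][170:370,190:440]
z=cv2.resize(a,None,fx=2.6,fy=2.6);y=cv2.resize(b,(358,287))
o=np.zeros((600,z.shape[1],3),np.uint8);o[:z.shape[0]]=z;o[312:599,:358]=y
cv2.imwrite(sys.argv[1],o[:,:,::-1])
E
python3 pic.py pics/mid.png
```

```text
t 8.95 world [ 0.4242 -0.0918  0.0413] yaw -0.1232 toolz [ 0.001 -0.    -1.   ]
chest x,y -0.1438 -0.1062 force [0.2 0.  0.8] w -1.4191681003603852e-05
```

View pics/mid.png

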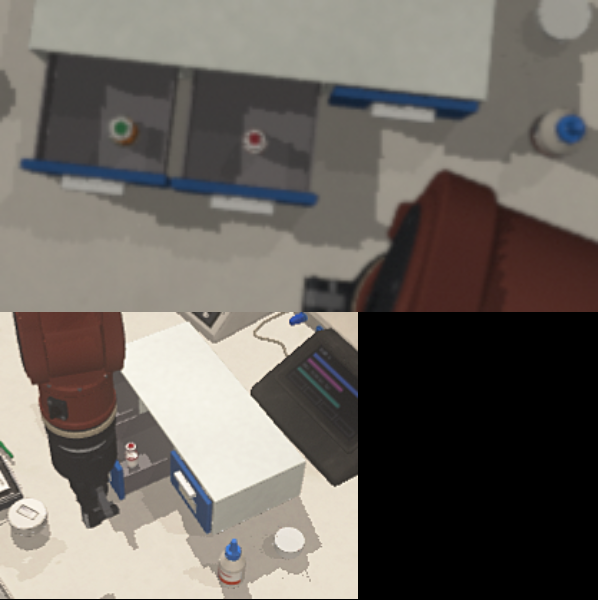

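The top crop shows the right drawer's front flush under the roof at (405,102). The green drawer's front at (95,172) and the middle one at (245,192) have not moved. Next I'll shift across to the middle drawer.

move_arm(
  series=[
    {"hand": -1, "offset": [0.003, -0.035, 0], "twist": [0, 0, 0]},
    {"hand": -1, "offset": [0.003, -0.035, 0], "twist": [0, 0, 0]},
    {"hand": -1, "offset": [0, -0.035, 0], "twist": [0, 0, 0]},
    {"hand": -1, "offset": [0, 0, 0], "twist": [0, 0, 0]},
    {"hand": -1, "offset": [0, 0, 0], "twist": [0, 0, 0]},
  ],
)

```text
time: 9.68
eef_pos: [0.4445, 0.0113, 0.0412]
tcp_rot: [0.998, -0.061, 0.001, 0.0]
force: [-0.2, -0.5, 0.1]
width: 0.0003
grip_force: 0.0
```

```bash
python3 st.py
```

```text
t 9.675 world [0.4445 0.0113 0.0412] yaw -0.1227 toolz [ 0.001 -0.    -1.   ]
chest x,y -0.1363 -0.0014 force [-0.2 -0.5  0.1] w 0.00026084908694130524
```

move_arm(
  series=[
    {"hand": -1, "offset": [0.008, 0, 0], "twist": [0, 0, 0]},
    {"hand": -1, "offset": [0.006, 0, 0], "twist": [0, 0, 0]},
    {"hand": -1, "offset": [0.005, 0, 0], "twist": [0, 0, 0]},
    {"hand": -1, "offset": [0.004, 0, 0], "twist": [0, 0, 0]},
    {"hand": -1, "offset": [0.004, 0, 0], "twist": [0, 0, 0]},
  ],
)

```text
time: 10.3
eef_pos: [0.4707, 0.0082, 0.0411]
tcp_rot: [0.998, -0.062, -0.0, -0.0]
force: [-0.2, -0.3, 0.5]
width: -0.0
grip_force: 0.0
```

move_arm(
  series=[
    {"hand": -1, "offset": [0.004, 0, 0], "twist": [0, 0, 0]},
    {"hand": -1, "offset": [0.004, 0, 0], "twist": [0, 0, 0]},
    {"hand": -1, "offset": [0.004, 0, 0], "twist": [0, 0, 0]},
    {"hand": -1, "offset": [0.005, 0, 0], "twist": [0, 0, 0]},
    {"hand": -1, "offset": [0.005, 0, 0], "twist": [0, 0, 0]},
  ],
)

```text
time: 10.92
eef_pos: [0.4921, 0.0056, 0.041]
tcp_rot: [0.998, -0.062, -0.0, -0.0]
force: [-1.7, -0.1, 2.4]
width: -0.0002
grip_force: 1.1
```

move_arm(
  series=[
    {"hand": -1, "offset": [0.006, 0, 0], "twist": [0, 0, 0]},
    {"hand": -1, "offset": [0.006, 0, 0], "twist": [0, 0, 0]},
    {"hand": -1, "offset": [0.006, 0, 0], "twist": [0, 0, 0]},
    {"hand": -1, "offset": [0.006, 0, 0], "twist": [0, 0, 0]},
    {"hand": -1, "offset": [0.006, 0, 0], "twist": [0, 0, 0]},
  ],
)

```text
time: 11.55
eef_pos: [0.5225, 0.0018, 0.041]
tcp_rot: [0.998, -0.062, -0.0, -0.0]
force: [-2.4, 0.5, -0.2]
width: 0.0001
grip_force: 1.1
```

```bash
python3 st.py
```

```text
t 11.55 world [0.5225 0.0018 0.041 ] yaw -0.1232 toolz [-0.  0. -1.]
chest x,y -0.0578 -0.0013 force [-2.4  0.5 -0.2] w 0.00013743692214644796
```

About 37 mm are left to the expected stop at chest x ≈ -0.020.

move_arm(
  series=[
    {"hand": -1, "offset": [0.006, 0, 0], "twist": [0, 0, 0]},
    {"hand": -1, "offset": [0.005, 0, 0], "twist": [0, 0, 0]},
    {"hand": -1, "offset": [0.005, 0, 0], "twist": [0, 0, 0]},
    {"hand": -1, "offset": [0.005, 0, 0], "twist": [0, 0, 0]},
    {"hand": -1, "offset": [0.004, 0, 0], "twist": [0, 0, 0]},
  ],
)

```text
time: 12.18
eef_pos: [0.5472, -0.0012, 0.0411]
tcp_rot: [0.998, -0.062, -0.0, -0.0]
force: [-2.1, 0.0, -0.3]
width: 0.0001
grip_force: 1.1
```

move_arm(
  series=[
    {"hand": -1, "offset": [0.003, 0, 0], "twist": [0, 0, 0]},
    {"hand": -1, "offset": [0.002, 0, 0], "twist": [0, 0, 0]},
    {"hand": -1, "offset": [0.002, 0, 0], "twist": [0, 0, 0]},
    {"hand": -1, "offset": [0.001, 0, 0], "twist": [0, 0, 0]},
    {"hand": -1, "offset": [0.001, 0, 0], "twist": [0, 0, 0]},
  ],
)

```text
time: 12.8
eef_pos: [0.5559, -0.0023, 0.0411]
tcp_rot: [0.998, -0.062, -0.0, 0.0]
force: [-2.1, -0.6, -0.9]
width: -0.0004
grip_force: 1.0
```

move_arm(
  series=[
    {"hand": -1, "offset": [0.001, 0, 0], "twist": [0, 0, 0]},
    {"hand": -1, "offset": [0.001, 0, 0], "twist": [0, 0, 0]},
    {"hand": -1, "offset": [0.001, 0, 0], "twist": [0, 0, 0]},
    {"hand": -1, "offset": [0.001, 0, 0], "twist": [0, 0, 0]},
    {"hand": -1, "offset": [0.001, 0, 0], "twist": [0, 0, 0]},
  ],
)

```text
time: 13.42
eef_pos: [0.5597, -0.0028, 0.041]
tcp_rot: [0.998, -0.062, -0.001, -0.0]
force: [-7.9, 2.4, 4.1]
width: 0.0003
grip_force: 4.1
```

```bash
python3 st.py
```

```text
t 13.425 world [ 0.5597 -0.0028  0.041 ] yaw -0.1231 toolz [-0.002  0.    -1.   ]
chest x,y -0.0203 -0.0013 force [-7.9  2.4  4.1] w 0.00026445971382589074
```

It stops at the same -0.0203 with 7.9 N, so the middle drawer is home. I'll back off straight, rise and swing aside for a last look.

move_arm(
  series=[
    {"hand": -1, "offset": [-0.01, 0, 0], "twist": [0, 0, 0]},
    {"hand": -1, "offset": [-0.03, 0, 0], "twist": [0, 0, 0]},
    {"hand": -1, "offset": [-0.03, 0, 0], "twist": [0, 0, 0]},
    {"hand": -1, "offset": [-0.03, 0, 0], "twist": [0, 0, 0]},
    {"hand": -1, "offset": [-0.02, 0, 0], "twist": [0, 0, 0]},
  ],
)

```text
time: 14.05
eef_pos: [0.4408, 0.012, 0.0414]
tcp_rot: [0.998, -0.062, 0.001, 0.0]
force: [-0.3, 0.1, -0.3]
width: 0.0001
grip_force: 0.0
```

move_arm(
  series=[
    {"hand": -1, "offset": [0, 0, -0.04], "twist": [0, 0, 0]},
    {"hand": -1, "offset": [0, 0, -0.05], "twist": [0, 0, 0]},
    {"hand": -1, "offset": [-0.02, 0.05, -0.04], "twist": [0, 0, 0]},
    {"hand": -1, "offset": [-0.03, 0.05, 0], "twist": [0, 0, 0]},
    {"hand": -1, "offset": [-0.03, 0.05, 0], "twist": [0, 0, 0]},
  ],
)

```text
time: 14.68
eef_pos: [0.3455, -0.1255, 0.1692]
tcp_rot: [0.998, -0.061, 0.002, 0.001]
force: [0.2, -0.4, -0.4]
width: -0.0001
grip_force: 0.0
```

```bash
python3 st.py; python3 pic.py pics/end.png
```

```text
t 14.675 world [ 0.3455 -0.1255  0.1692] yaw -0.122 toolz [ 0.003 -0.002 -1.   ]
chest x,y -0.2178 -0.1493 force [ 0.2 -0.4 -0.4] w -8.928049261946395e-05
```

View pics/end.png

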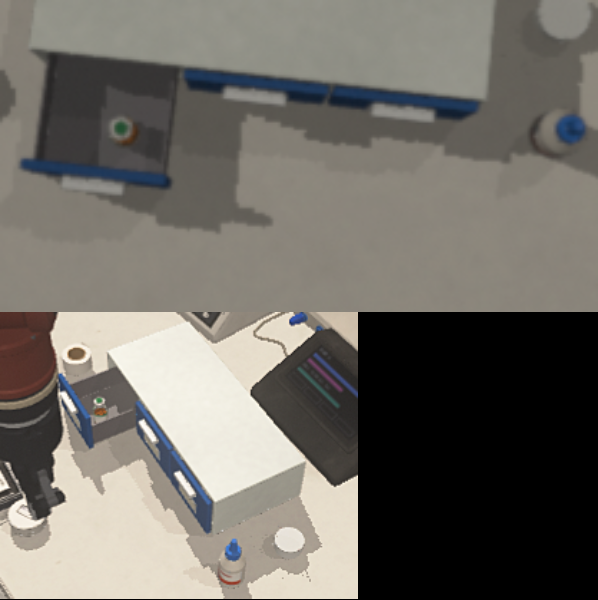

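The middle and right fronts are in line at (255,85) and (405,102). The green drawer stands open unmoved with its tab at (92,185), its vial is upright at (122,129), and the bottle and beaker are where they were. Handing in.

```bash
python3 -c "
from workcell import arm
print(arm.close_job())"
```

```text
the job is handed in; nothing more can be done
None
```

The drawers with the red-capped (middle) and blue-capped (right) vials are pushed home against their stops, and the green-capped vial's drawer (left) still stands open where it was; the job is handed in, but no verdict came back.

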